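Gather the lock plugs in the tray's pouring corner

ROBOT

A 7-joint arm with a two-finger parallel gripper is mounted at the origin on the work surface. World frame = base frame: x ahead of the robot, y to its left, z up, the work surface at z = 0. Lengths are in m, angles in rad, forces in N, time in s.
With the tool pointing down it reaches from about 0.4 to 0.85 m from the base axis. Payload 10.4 kg.
Tool frame: the origin (TCP) lies midway between the tips of the shut fingers; the grasp point (between the pads) lies 19 mm behind it; z points along the fingers, y is the line along which they close (so a half turn about z gives the same grasp; the last joint's range is limited). The gripper opens to 87 mm and grips with 3 to 60 N. Pads are 19 mm wide; open, the fingers measure 117 mm over their backs; the gripper's body (75 mm by 190 mm) begins 51 mm behind the grasp point.
Start: joints at [-1.15, 0.332, -0.065, 1.46, 0.022, 1.35, -0.088], TCP at [0.268, 0.564, 0.223] pointing down, gripper open.
Joint ranges: [-2.6, 2.6], [-0.5, 2.12], [-1.47, 1.34], [0.16, 2.42], [-1.27, 4.41], [0.06, 2.06], [-2.6, 2.6]. Speed limits (rad/s): [2.22, 2.22, 2.79, 2.79, 3.14, 3.14, 3.14].

INTERFACE

Orientations are given as a unit quaternion [x, y, z, w].
In Python, from bench import r gives the robot as it stands.
- The arm moves only by the tool arm_command, never from a script. Its arguments are lists of equal length, an entry for each row: "xyz": the shift along the world's x, y, z in m, a list of three; "rot": the turn, a rotation vector about the world's x, y, z in rad, a list of three. In form: {"xyz": [[tx, ty, tz], ...], "rot": [[ax, ay, az], ...]}. A call has 1 to 20 rows; each row is the pose to reach, as a shift and turn from the pose commanded when the call began; what a row does not reach only later rows make up. A row lasts 1/12 s, in which the tool goes at most 41.7 mm and 7.16 degrees, less where a joint would pass 70% of its speed; a pose out of reach is approached as far as the arm can. A call with a gripper value outside its range is refused whole. "grip" is the opening, from 0 (shut) to 1 (fully open), set as the call begins (left out, the last holds). The fingers move at their own pace and stop on an object; "squeeze" is the grip in N (left out, the last holds). Time passes only in rows, so rows that repeat a pose let the fingers close. It gives the time, the measured TCP pose, the force, the opening and the grip force at its end, in the units of the state.
- r.read_state(): the state, without advancing time (a new reading comes with each control period).
- r.camera(name): name is "scene" or "top" or "wrist"; returns the picture (384x512x3 uint8, red, green, blue); there is no depth.
- r.camera_model(name): a dict with "fx", "fy", "cx", "cy" (pixels), "T" (4x4, takes a point from camera to world coordinates). Camera axes: x right, y up, looking along -z (the intrinsics and any distortion apply to the point x, -y, -z); pixel columns grow to the right and rows downward; lengths in m; the calibration is good to about 2 mm. A picture is of the moment at which its call begins: read the wrist's pose just before it. camera_model takes no time and is no camera call; for the wrist camera it gives the pose at the moment of the call.
- r.close_job(): hands the job in; it is judged then, once.
Trained networks look in the newest picture that a camera, given by its name, has taken for a name from the list of things; names that differ only in an ending like _2 or _b are one class to them, and where a whole thing is asked for, a point or a joint stands for the part that bears it (a point fixed in the world has none). Each returns a list of dicts, best first, with "conf" (0 to 1); they miss things now and then, are a little off and sometimes report something else, mostly with a low value. They report only what shows in the picture. A call takes as long as a camera call.
- r.look_for(label, camera): "at" ([x, y, z] in m, in the coordinates of the camera as it stood for that picture, good to about 4 mm: the middle of the surface that is visible of it).
- r.spot_point(label, camera): "at" ([x, y, z] in m, in the coordinates of the camera as it stood for that picture, good to about 4 mm: a listed point, or the origin of a listed thing).
The state is a dict: "time": time; "joint_positions": joint angles; "joint_vel": joint speeds; "joint_torque": joint torques, N m; "ee_pos": TCP position; "eef_rot": TCP orientation; "ft_force": force on the tool from outside, world axes, zero at the start; "torque": the same for the moment, N m; "width": finger opening in m; "grip_force": force on a finger pad.
Only numpy, scipy, OpenCV 4.12 (cv2) and the standard library are available. Lean on these libraries where they do the work, as an engineer would, in place of code of your own. Each camera call takes 0.05 s, during which the arm holds its last target. There are 200 camera calls.

TASK

Slide the red transport lock on the dock all the way out to its end stop, then lift the blue parts tray out of the dock (it has a raised grip at one end) and tip it towards its low pouring corner until all four brass lock plugs have slid down and lie gathered in that corner, without any falling out. Finish while still holding the tray steady like that, tilted and well clear of the dock, so that I can pick the plugs out; leave the padlock, the tumbler and the screwdriver alone.

Things in the scene. Friction and masses are not known exactly. Their poses are not given: they have to be found in the camera images.
- dock: dark steel tray dock fixed to the bench, turned about the vertical: plate 200 (x) x 160 (y) x 4 mm, upstands to 26 mm high stand 2.5 mm off the tray's walls. Grey lock housing beside the tray: x -23 to 23, y -79 to -152 mm, 54 mm high, its guides and end-stop bridges to 64 mm. Origin: on the bench under the plate's middle. Axes as the docked tray's
- lock (a joint): transport lock: flat steel bolt with a red knob, slides level along the dock's -y, away from the tray. 0 = locked: its tongue overlaps the tray's rim by 7 mm, 2 mm above it, so the tray cannot lift; 0.030 m = fully out, at its end stop. Starts within 3 mm of locked, takes about 3 N, stays where left; the tray is free beyond 0.010
- lock_knob (a point): middle of the lock's upright red knob: 17 to 20 mm in diameter, 31 mm tall, this point 15 mm above its foot and 16 mm below its top; it stands free above the guides
- tray: loose blue tray, 170 (x) x 130 (y) x 48 mm, walls and floor 4, 9 mm rim outwards along the top; about 0.24 kg; sits in the dock. Origin: centre of its underside, z up, +x towards the end away from the raised grip. The +x +y corner is cut at 45 degrees (36 mm off each wall) and only 30 mm high: the pouring corner. Smooth: plugs slide from 9 to 14 degrees of slope, from up to 26 along a wall
- tray_grip (a point): the tray's raised end grip: an upright block at the middle of the -x end, 13 mm thick (along the tray's x), 60 mm wide (along y), standing 32 mm above the rim; this point lies in its middle plane, 18 mm below its top, 62 mm above the tray's underside, 87.5 mm from the tray's middle
- pour_corner (a point): middle of the foot of the pouring corner's low wall, on the tray's inner floor (tray frame: 64, 44, 4 mm)
- plug1_center (a point): centre of a loose brass lock plug, a plain cylinder 13 mm in diameter and 20 mm long, 20 g, lying on the tray's floor; it slides and rolls
- plug2_center (a point): centre of a loose brass lock plug, a plain cylinder 13 mm in diameter and 20 mm long, 20 g, lying on the tray's floor; it slides and rolls
- plug3_center (a point): centre of a loose brass lock plug, a plain cylinder 13 mm in diameter and 20 mm long, 20 g, lying on the tray's floor; it slides and rolls
- plug4_center (a point): centre of a loose brass lock plug, a plain cylinder 13 mm in diameter and 20 mm long, 20 g, lying on the tray's floor; it slides and rolls
- padlock: bystander: brass padlock lying flat, body 34 x 40 x 18 mm, shackle towards its +x; origin: centre of the body's underside
- tumbler: bystander: pink drinking tumbler, 72 mm across the rim, 105 mm tall; origin: centre of its foot
- screwdriver: bystander: screwdriver lying along its x axis, 190 mm long, red handle 26 mm thick; origin: under its middle

How it is judged:
On the way, in this order (a step that is already met when the one before it is completed fails the run):
1. the lock is slid out to its end stop while the tray still sits in the dock (value of joint lock above 0.0265 m and height (world z) of tray below 0.012 m), for 0.2 s.
2. the tray is lifted out of the dock (height (world z) of tray above 0.04 m and contact force between the fingers and tray above 1 N and contact force between tray and dock below 0.2 N), for 0.2 s.
At the end, for the whole second after the job is handed in: Lock within 3.5 mm of its end stop; the fingers hold the tray still, tilted 10 to 45 degrees, off the dock, its pouring corner over 50 mm above the bench; the centres of all four plugs rest within 70 mm of the foot of the pouring corner's wall (value of joint lock above 0.0265 m and distance between each of plug1_center, plug2_center, plug3_center, plug4_center and pour_corner below 0.07 m and angle between tray's own z axis and vertical between 0.17 and 0.8 rad and height (world z) of pour_corner above 0.05 m and contact force between the fingers and tray above 1 N and contact force between tray and dock below 0.2 N and linear speed of each of tray, plug1, plug2, plug3, plug4 below 0.03 m/s and angular speed of tray below 0.2 rad/s); the arm keeps its last pose, push and grip.
It fails at once if a plug falls out of the tray (distance between any of plug1_center, plug2_center, plug3_center, plug4_center and tray above 0.14 m).
It fails at once if the padlock, tumbler or screwdriver is moved by more than 30 mm (distance of any of padlock, tumbler, screwdriver from where it was at the start of the episode above 0.03 m).
It also fails if it takes over 56 s, if anything falls off the work surface, if the arm or the gripper's body presses on something with over 40 N, if the wrist force passes 120 N, or if a joint passes its speed limit or range.

## Working session

There is one attempt and no reset: what is moved stays moved. The work goes in short steps, Python scripts to look and compute and a tool call to move; the robot and the scene stay as the last step left them, time stands still between calls to the robot, and variables do not carry over. Pictures are saved under pics/ and viewed, at most 10 in all, crops included, and the job is handed in when it is done.

Besides the shell and the picture viewer there is one more tool, called after ">>>" as name(argument=value, ...) on one line, values as JSON. arm_command: Moves the arm, as the interface text tells. Its arguments: {"type":"object","properties":{"xyz":{"type":"array"},"rot":{"type":"array"},"grip":{"type":"number"},"squeeze":{"type":"number"}},"required":["xyz","rot"]}

```bash
mkdir -p pics; ls
cat > h.py <<'E'
import numpy as np, cv2
from bench import r
from scipy.spatial.transform import Rotation as R
def snap(c,fn=None):
    m=r.camera_model(c); im=r.camera(c)
    if fn: cv2.imwrite('pics/'+fn+'.png',cv2.cvtColor(im,cv2.COLOR_RGB2BGR))
    return im,m
def find(label,c,m,kind='spot_point',n=2):
    T=np.array(m['T']); out=[]
    for d in getattr(r,kind)(label,c)[:n]:
        p=T[:3,:3]@np.array(d['at'])+T[:3,3]; out.append(p); print(c,label,kind,np.round(p,4),round(d['conf'],2))
    return out
def st():
    s=r.read_state(); print({k:np.round(s[k],4).tolist() for k in('time','ee_pos','eef_rot','ft_force','width','grip_force','joint_positions')})
E
python3 - <<'E'
from h import *
for c in('top','scene'):
    im,m=snap(c,c+'0')
    for l in('lock_knob','tray_grip','pour_corner','tray','dock','padlock','tumbler','screwdriver'): find(l,c,m,n=1)
st()
E
```

```text
pics
top lock_knob spot_point [ 0.5784 -0.0983  0.0718] 0.71
top tray_grip spot_point [ 0.489  -0.0029  0.0635] 0.79
top pour_corner spot_point [0.6426 0.0529 0.0077] 0.79
top tray spot_point [0.577  0.004  0.0011] 0.77
top dock spot_point [0.5216 0.0023 0.0122] 0.36
top padlock spot_point [ 0.4638  0.2968 -0.0011] 0.6
top tumbler spot_point [ 0.5207 -0.411   0.0011] 0.82
top screwdriver spot_point [0.7415 0.3789 0.001 ] 0.62
scene lock_knob spot_point [ 0.5795 -0.105   0.075 ] 0.73
scene tray_grip spot_point [0.4904 0.0029 0.0734] 0.55
scene pour_corner spot_point [0.6397 0.0518 0.0057] 0.55
scene tray spot_point [5.756e-01 3.900e-03 1.000e-04] 0.67
scene padlock spot_point [0.4554 0.2941 0.0024] 0.49
scene tumbler spot_point [ 0.5227 -0.4168  0.0046] 0.87
scene screwdriver spot_point [ 0.7397  0.3817 -0.003 ] 0.71
{'time': 0.9, 'ee_pos': [0.2683, 0.5645, 0.2226], 'eef_rot': [0.2201, 0.9755, 0.0001, -0.0], 'ft_force': [0.4138, 0.2494, -0.2359], 'width': 0.0871, 'grip_force': 0.0, 'joint_positions': [-1.1496, 0.3322, -0.0647, 1.4601, 0.0216, 1.3499, -0.0885]}
```

View pics/top0.png

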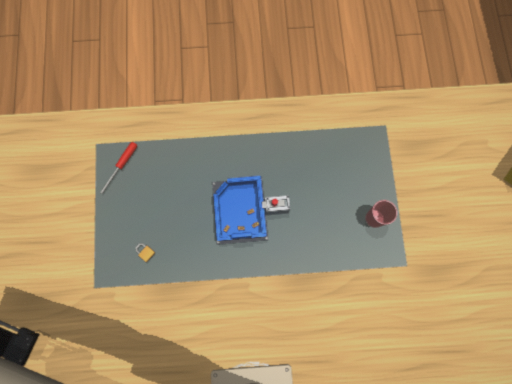

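View pics/scene0.png

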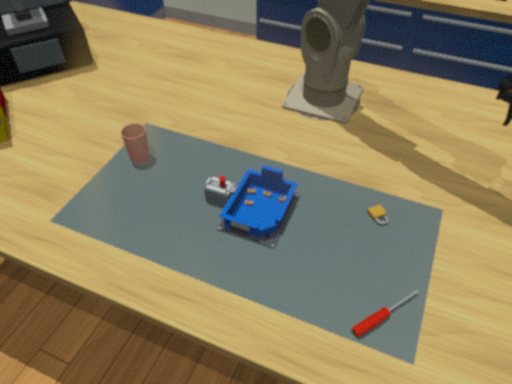

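Top view: tray at about (240,210) px, knob (275,202), pouring corner at upper left (222,185), and plugs near the grip end (228–256, 212–229). The scene view agrees, and the bystanders are well away. The dock yaw is about +2°. I'm moving above the knob now.

>>> arm_command(xyz=[[0.31, -0.665, -0.02], [0.31, -0.665, -0.02], [0.31, -0.665, -0.02], [0.31, -0.665, -0.02], [0.31, -0.665, -0.02], [0.31, -0.665, -0.02], [0.31, -0.665, -0.02], [0.31, -0.665, -0.02], [0.31, -0.665, -0.02], [0.31, -0.665, -0.02], [0.31, -0.665, -0.02], [0.31, -0.665, -0.02], [0.31, -0.665, -0.02], [0.31, -0.665, -0.02], [0.31, -0.665, -0.02], [0.31, -0.665, -0.02], [0.31, -0.665, -0.02], [0.31, -0.665, -0.02], [0.31, -0.665, -0.02], [0.31, -0.665, -0.02]], rot=[[0, 0, -1.09], [0, 0, -1.09], [0, 0, -1.09], [0, 0, -1.09], [0, 0, -1.09], [0, 0, -1.09], [0, 0, -1.09], [0, 0, -1.09], [0, 0, -1.09], [0, 0, -1.09], [0, 0, -1.09], [0, 0, -1.09], [0, 0, -1.09], [0, 0, -1.09], [0, 0, -1.09], [0, 0, -1.09], [0, 0, -1.09], [0, 0, -1.09], [0, 0, -1.09], [0, 0, -1.09]])

```text
time: 2.57
ee_pos: [0.5783, -0.1023, 0.2023]
eef_rot: [0.695, 0.719, -0.0, 0.0]
ft_force: [-0.2, 1.2, 0.4]
width: 0.087
grip_force: 0.0
```

Run:
```python
from h import *
st()
im,m=snap('wrist','w1')
for l in('lock_knob','tray_grip','pour_corner','tray'): find(l,'wrist',m,n=1)
find('plug1_center','wrist',m,n=5)
st()
```

```text
{'time': 2.5667, 'ee_pos': [0.5783, -0.1023, 0.2023], 'eef_rot': [0.695, 0.719, -0.0005, 0.0001], 'ft_force': [-0.2357, 1.1946, 0.4311], 'width': 0.087, 'grip_force': 0.0, 'joint_positions': [-0.3806, 0.2835, 0.5793, 1.6214, -0.1593, 1.2849, 0.2593]}
wrist lock_knob spot_point [ 0.5797 -0.0983  0.0765] 0.91
wrist tray_grip spot_point [0.488  0.0036 0.0698] 0.66
wrist pour_corner spot_point [0.6387 0.05   0.0149] 0.73
wrist tray spot_point [ 5.776e-01 -4.000e-04  4.900e-03] 0.94
wrist plug1_center spot_point [ 0.5311 -0.0433  0.0164] 0.52
{'time': 2.8667, 'ee_pos': [0.5783, -0.0992, 0.2028], 'eef_rot': [0.6932, 0.7207, 0.0004, -0.0001], 'ft_force': [-0.068, -0.7704, -0.1571], 'width': 0.0867, 'grip_force': 0.0, 'joint_positions': [-0.3842, 0.281, 0.5774, 1.6227, -0.1592, 1.2848, 0.2592]}
```

View pics/w1.png

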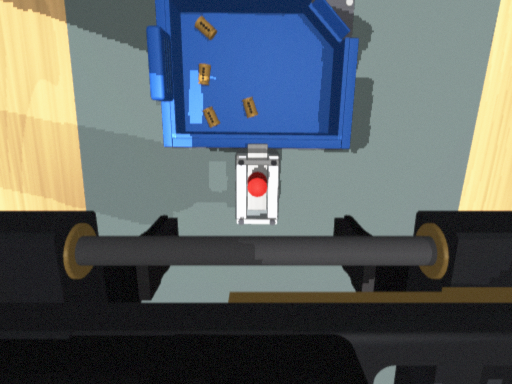

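The wrist view shows the knob at (257,184) px between the open fingers and the dock edges parallel to the image, so the yaw is right. The plugs are in the -x half of the tray. Next I descend and grip the knob.

>>> arm_command(xyz=[[0.001, 0, -0.04], [0.001, 0, -0.08], [0.001, 0, -0.11], [0.001, 0, -0.134], [0.001, 0, -0.134], [0.001, 0, -0.134]], rot=[[0, 0, 0], [0, 0, 0], [0, 0, 0], [0, 0, 0], [0, 0, 0], [0, 0, 0]])

```text
time: 3.37
ee_pos: [0.5788, -0.1, 0.0684]
eef_rot: [0.694, 0.72, -0.001, -0.001]
ft_force: [0.1, 1.2, 0.6]
width: 0.087
grip_force: 0.0
```

>>> arm_command(xyz=[[0, 0, 0], [0, 0, 0], [0, 0, 0], [0, 0, 0], [0, 0, 0], [0, 0, 0], [0, 0, 0], [0, 0, 0]], rot=[[0, 0, 0], [0, 0, 0], [0, 0, 0], [0, 0, 0], [0, 0, 0], [0, 0, 0], [0, 0, 0], [0, 0, 0]], grip=0.0, squeeze=25)

```text
time: 4.03
ee_pos: [0.5793, -0.1005, 0.0686]
eef_rot: [0.694, 0.72, 0.0, 0.0]
ft_force: [-0.6, -0.6, 0.2]
width: 0.0419
grip_force: 0.0
```

>>> arm_command(xyz=[[0, 0, 0], [0, 0, 0], [0, 0, 0], [0, 0, 0], [0, 0, 0], [0, 0, 0], [0, 0, 0]], rot=[[0, 0, 0], [0, 0, 0], [0, 0, 0], [0, 0, 0], [0, 0, 0], [0, 0, 0], [0, 0, 0]])

```text
time: 4.62
ee_pos: [0.5796, -0.1005, 0.0686]
eef_rot: [0.694, 0.72, 0.0, 0.0]
ft_force: [3.4, -1.2, -2.9]
width: 0.017
grip_force: 25.0
```

Gripped at 17 mm. Now I slide the lock out.

>>> arm_command(xyz=[[0, -0.004, 0], [0, -0.008, 0], [0, -0.012, 0], [0.001, -0.016, 0], [0.001, -0.02, 0], [0.001, -0.024, 0], [0.001, -0.028, 0], [0.001, -0.031, 0], [0.001, -0.033, 0], [0.001, -0.034, 0], [0.001, -0.034, 0], [0.001, -0.034, 0]], rot=[[0, 0, 0], [0, 0, 0], [0, 0, 0], [0, 0, 0], [0, 0, 0], [0, 0, 0], [0, 0, 0], [0, 0, 0], [0, 0, 0], [0, 0, 0], [0, 0, 0], [0, 0, 0]])

```text
time: 5.62
ee_pos: [0.5803, -0.1293, 0.0685]
eef_rot: [0.693, 0.721, 0.002, -0.003]
ft_force: [-4.2, 18.8, 5.9]
width: 0.0168
grip_force: 25.0
```

It moved 29 mm and stopped at 19 N, so it's at the end stop. I'll open, rise, and go above the tray grip.

>>> arm_command(xyz=[[0, 0.005, 0], [0, 0.005, 0], [0, 0.005, 0], [0, 0.005, 0], [0, 0.005, 0], [0, 0.005, 0]], rot=[[0, 0, 0], [0, 0, 0], [0, 0, 0], [0, 0, 0], [0, 0, 0], [0, 0, 0]], grip=0.6)

```text
time: 6.12
ee_pos: [0.5802, -0.1303, 0.0686]
eef_rot: [0.694, 0.72, -0.0, 0.0]
ft_force: [-0.0, -0.2, -0.2]
width: 0.048
grip_force: 0.0
```

>>> arm_command(xyz=[[0, 0, 0.04], [0, 0, 0.08], [-0.03, 0.03, 0.11], [-0.06, 0.06, 0.11], [-0.09, 0.09, 0.11], [-0.091, 0.134, 0.11], [-0.091, 0.134, 0.11], [-0.091, 0.134, 0.11], [-0.091, 0.134, 0.11]], rot=[[0, 0, 0], [0, 0, 0], [0, 0, 0], [0, 0, 0], [0, 0, 0], [0, 0, 0], [0, 0, 0], [0, 0, 0], [0, 0, 0]])

```text
time: 6.87
ee_pos: [0.4895, 0.0046, 0.1788]
eef_rot: [0.693, 0.721, 0.0, 0.0]
ft_force: [-0.7, -1.4, -0.2]
width: 0.0523
grip_force: 0.0
```

Run:
```python
from h import *
im,m=snap('wrist','w2')
find('tray_grip','wrist',m,n=1); find('tray','wrist',m,n=1)
find('lock_knob','wrist',m,n=1)
im,m=snap('top','t2');find('lock_knob','top',m,n=1)
st()
```

```text
wrist tray_grip spot_point [0.4883 0.0056 0.0713] 0.7
wrist tray spot_point [0.5734 0.001  0.0062] 0.78
top lock_knob spot_point [ 0.58   -0.1291  0.0728] 0.65
{'time': 7.1667, 'ee_pos': [0.4895, 0.0034, 0.1784], 'eef_rot': [0.6945, 0.7195, -0.0002, 0.0001], 'ft_force': [-0.7819, 0.1655, 0.3188], 'width': 0.0524, 'grip_force': 0.0, 'joint_positions': [-0.5785, 0.0526, 0.4978, 1.8931, -0.0265, 1.2026, -0.0365]}
```

View pics/w2.png

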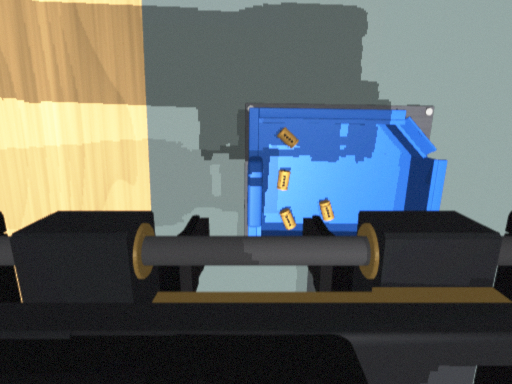

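The picture shows the grip block at (255,193) px centred between the fingers, and the top camera has the knob 30 mm out. Next I descend, grip, and lift.

>>> arm_command(xyz=[[0, -0.001, -0.04], [0, -0.002, -0.08], [0, -0.002, -0.11], [0, -0.002, -0.13], [0, -0.002, -0.13], [0, -0.002, -0.13]], rot=[[0, 0, 0], [0, 0, 0], [0, 0, 0], [0, 0, 0], [0, 0, 0], [0, 0, 0]])

```text
time: 7.67
ee_pos: [0.4889, 0.0018, 0.0483]
eef_rot: [0.694, 0.72, -0.001, -0.0]
ft_force: [-0.7, -0.7, 0.5]
width: 0.0523
grip_force: 0.0
```

>>> arm_command(xyz=[[0, 0, 0], [0, 0, 0], [0, 0, 0], [0, 0, 0], [0, 0, 0], [0, 0, 0], [0, 0, 0], [0, 0, 0], [0, 0, 0], [0, 0, 0], [0, 0, 0], [0, 0, 0]], rot=[[0, 0, 0], [0, 0, 0], [0, 0, 0], [0, 0, 0], [0, 0, 0], [0, 0, 0], [0, 0, 0], [0, 0, 0], [0, 0, 0], [0, 0, 0], [0, 0, 0], [0, 0, 0]], grip=0.0, squeeze=55)

```text
time: 8.67
ee_pos: [0.4894, 0.0025, 0.0487]
eef_rot: [0.694, 0.72, 0.0, 0.0]
ft_force: [-0.4, 0.3, 5.5]
width: 0.0126
grip_force: 55.0
```

>>> arm_command(xyz=[[0, 0, 0.005], [0, 0, 0.01], [0, 0, 0.018], [0, 0, 0.027], [0, 0, 0.037], [0, 0, 0.05], [0, 0, 0.063], [0, 0, 0.076], [0, 0, 0.09], [0, 0, 0.104], [0, 0, 0.118], [0, 0, 0.132], [0, 0, 0.145], [0, 0, 0.157], [0, 0, 0.168], [0, 0, 0.176], [0, 0, 0.18], [0, 0, 0.18], [0, 0, 0.18], [0, 0, 0.18]], rot=[[0, 0, 0], [0, 0, 0], [0, 0, 0], [0, 0, 0], [0, 0, 0], [0, 0, 0], [0, 0, 0], [0, 0, 0], [0, 0, 0], [0, 0, 0], [0, 0, 0], [0, 0, 0], [0, 0, 0], [0, 0, 0], [0, 0, 0], [0, 0, 0], [0, 0, 0], [0, 0, 0], [0, 0, 0], [0, 0, 0]])

```text
time: 10.33
ee_pos: [0.489, 0.0025, 0.2279]
eef_rot: [0.694, 0.72, -0.0, -0.0]
ft_force: [0.2, -0.2, -1.8]
width: 0.0126
grip_force: 55.0
```

Run:
```python
from h import *
st()
im,m=snap('wrist','w3')
for l in('tray_grip','tray','pour_corner'):find(l,'wrist',m,n=1)
```

```text
{'time': 10.3333, 'ee_pos': [0.489, 0.0025, 0.2279], 'eef_rot': [0.6939, 0.7201, -0.0005, -0.0003], 'ft_force': [0.2219, -0.2471, -1.7913], 'width': 0.0126, 'grip_force': 54.9813, 'joint_positions': [-0.59, 0.0099, 0.5, 1.8245, -0.0047, 1.3095, -0.0518]}
wrist tray_grip spot_point [0.486  0.0023 0.2496] 0.9
wrist tray spot_point [0.5707 0.0031 0.1847] 0.63
wrist pour_corner spot_point [0.6353 0.0549 0.1942] 0.81
```

View pics/w3.png

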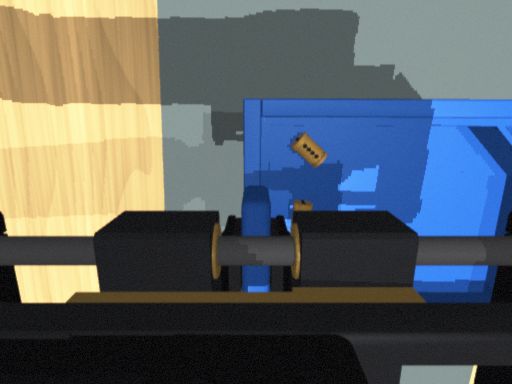

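The tray is held level and the plugs are still in it: (310,150) and (302,206) px are visible. I now tilt slowly towards the +x+y corner, rising a little as I go.

>>> arm_command(xyz=[[0, 0, 0.002], [0, 0, 0.005], [0, 0, 0.008], [0, 0, 0.011], [0, 0, 0.014], [0, 0, 0.017], [0, 0, 0.02], [0, 0, 0.023], [0, 0, 0.026], [0, 0, 0.029], [0, 0, 0.032], [0, 0, 0.035], [0, 0, 0.038], [0, 0, 0.041], [0, 0, 0.044], [0, 0, 0.047], [0, 0, 0.05], [0, 0, 0.053], [0, 0, 0.056], [0, 0, 0.058]], rot=[[-0.008, 0.007, 0], [-0.016, 0.015, 0], [-0.024, 0.022, 0], [-0.032, 0.03, 0], [-0.04, 0.037, 0], [-0.048, 0.044, 0], [-0.056, 0.052, 0], [-0.064, 0.059, 0], [-0.072, 0.067, 0], [-0.08, 0.074, 0], [-0.088, 0.081, 0], [-0.096, 0.089, 0], [-0.104, 0.096, 0], [-0.112, 0.104, 0], [-0.12, 0.111, 0], [-0.128, 0.118, 0], [-0.136, 0.126, 0], [-0.144, 0.133, 0], [-0.15, 0.139, 0], [-0.154, 0.142, 0]])

```text
time: 12.2
ee_pos: [0.4895, 0.0026, 0.2869]
eef_rot: [0.69, 0.716, -0.105, 0.002]
ft_force: [0.2, 0.1, -2.0]
width: 0.0124
grip_force: 55.0
```

>>> arm_command(xyz=[[0, 0, 0], [0, 0, 0], [0, 0, 0], [0, 0, 0], [0, 0, 0], [0, 0, 0], [0, 0, 0], [0, 0, 0], [0, 0, 0], [0, 0, 0], [0, 0, 0], [0, 0, 0], [0, 0, 0], [0, 0, 0], [0, 0, 0], [0, 0, 0], [0, 0, 0], [0, 0, 0], [0, 0, 0], [0, 0, 0]], rot=[[-0.006, 0.005, 0], [-0.012, 0.011, 0], [-0.018, 0.016, 0], [-0.024, 0.022, 0], [-0.03, 0.027, 0], [-0.036, 0.033, 0], [-0.042, 0.038, 0], [-0.048, 0.044, 0], [-0.054, 0.05, 0], [-0.06, 0.055, 0], [-0.066, 0.06, 0], [-0.072, 0.066, 0], [-0.078, 0.071, 0], [-0.084, 0.077, 0], [-0.09, 0.082, 0], [-0.096, 0.088, 0], [-0.102, 0.094, 0], [-0.105, 0.097, 0], [-0.105, 0.097, 0], [-0.105, 0.097, 0]])

```text
time: 13.87
ee_pos: [0.4894, 0.0025, 0.2865]
eef_rot: [0.683, 0.709, -0.175, 0.004]
ft_force: [0.4, 0.3, -2.2]
width: 0.0125
grip_force: 55.0
```

Run:
```python
from h import *
st()
im,m=snap('scene','s4')
cv2.imwrite('pics/s4c.png',cv2.resize(cv2.cvtColor(im,cv2.COLOR_RGB2BGR)[60:300,150:400],None,fx=2.4,fy=2.4))
c=find('pour_corner','scene',m,n=1)[0]
for p in find('plug1_center','scene',m,n=5):print(np.linalg.norm(p-c))
im,m=snap('wrist','w4')
find('tray','wrist',m,n=1)
c=find('pour_corner','wrist',m,n=1)[0]
for p in find('plug1_center','wrist',m,n=5):print(np.linalg.norm(p-c))
```

```text
{'time': 13.8667, 'ee_pos': [0.4894, 0.0025, 0.2865], 'eef_rot': [0.6831, 0.7089, -0.1753, 0.0038], 'ft_force': [0.3693, 0.3198, -2.2492], 'width': 0.0125, 'grip_force': 54.9964, 'joint_positions': [-0.6418, 0.2169, 0.479, 1.5465, 0.1167, 1.6808, -0.1248]}
scene pour_corner spot_point [0.6238 0.0388 0.199 ] 0.96
wrist tray spot_point [ 0.5589 -0.0103  0.2267] 0.93
wrist pour_corner spot_point [0.618  0.0388 0.2051] 0.65
wrist plug1_center spot_point [0.6361 0.0199 0.2111] 0.72
0.026880662194224327
```

View pics/s4c.png

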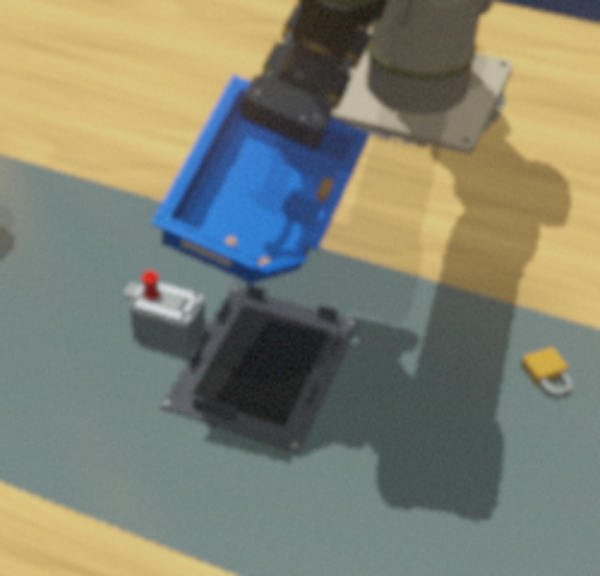

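At 20° the plugs in view are still held by friction: one on the +y wall at (325,187) px, two near the +x wall at (232,240) and (264,261). I'll add pitch, shifting forward to spare joint 6, then roll.

>>> arm_command(xyz=[[0.004, 0, 0], [0.008, 0, 0], [0.012, 0, 0], [0.016, 0, 0], [0.02, 0, 0], [0.024, 0, 0], [0.028, 0, 0], [0.032, 0, 0], [0.036, 0, 0], [0.04, 0, 0], [0.044, 0, 0], [0.048, 0, 0], [0.052, 0, 0], [0.056, 0, 0], [0.06, 0, 0], [0.064, 0, 0], [0.067, 0, 0], [0.07, 0, 0], [0.07, 0, 0], [0.07, 0, 0]], rot=[[0, 0.014, 0], [0, 0.028, 0], [0, 0.042, 0], [0, 0.056, 0], [0, 0.07, 0], [0, 0.084, 0], [0, 0.098, 0], [0, 0.112, 0], [0, 0.126, 0], [0, 0.14, 0], [0, 0.154, 0], [0, 0.168, 0], [0, 0.182, 0], [0, 0.196, 0], [0, 0.21, 0], [0, 0.224, 0], [0, 0.238, 0], [0, 0.25, 0], [0, 0.25, 0], [0, 0.25, 0]])

```text
time: 15.88
ee_pos: [0.5595, 0.0024, 0.2863]
eef_rot: [0.656, 0.704, -0.259, -0.085]
ft_force: [-0.1, 0.0, -2.9]
width: 0.0124
grip_force: 55.0
```

Run:
```python
from h import *
st()
im,m=snap('wrist','w5')
find('tray','wrist',m,n=1)
c=find('pour_corner','wrist',m,n=1)[0]
for p in find('plug1_center','wrist',m,n=5):print(np.linalg.norm(p-c))
```

```text
{'time': 15.8833, 'ee_pos': [0.5595, 0.0024, 0.2863], 'eef_rot': [0.656, 0.7037, -0.2593, -0.0846], 'ft_force': [-0.0866, 0.0231, -2.8558], 'width': 0.0124, 'grip_force': 54.9888, 'joint_positions': [-0.479, 0.5931, 0.4863, 1.1405, -0.0076, 1.9587, 0.0702]}
wrist tray spot_point [ 0.6141 -0.0103  0.2108] 0.85
wrist pour_corner spot_point [0.6699 0.038  0.1732] 0.66
wrist plug1_center spot_point [0.6806 0.0198 0.1775] 0.56
0.021595832931378182
```

View pics/w5.png

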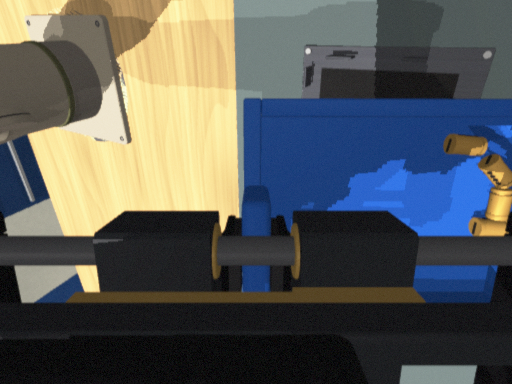

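All four plugs are now at the +x end, at (465,145), (495,170), (500,203) and (487,227) px. Next I roll towards +y to gather them.

>>> arm_command(xyz=[[0, 0, 0], [0, 0, 0], [0, 0, 0.001], [0, 0, 0.002], [0, 0, 0.003], [0, 0, 0.004], [0, 0, 0.005], [0, 0, 0.006], [0, 0, 0.007], [0, 0, 0.008], [0, 0, 0.009], [0, 0, 0.01], [0, 0, 0.01], [0, 0, 0.01], [0, 0, 0.01], [0, 0, 0.01], [0, 0, 0.01], [0, 0, 0.01], [0, 0, 0.01], [0, 0, 0.01]], rot=[[-0.012, 0, 0], [-0.024, -0.003, 0], [-0.036, -0.006, 0], [-0.048, -0.009, 0], [-0.06, -0.012, 0], [-0.072, -0.015, 0], [-0.084, -0.018, 0], [-0.096, -0.021, 0], [-0.108, -0.024, 0], [-0.12, -0.027, 0], [-0.132, -0.03, 0], [-0.144, -0.033, 0], [-0.156, -0.036, 0], [-0.168, -0.04, 0], [-0.18, -0.044, 0], [-0.192, -0.047, 0], [-0.204, -0.05, 0], [-0.21, -0.05, 0], [-0.21, -0.05, 0], [-0.21, -0.05, 0]])

```text
time: 17.75
ee_pos: [0.5593, 0.0026, 0.2965]
eef_rot: [0.667, 0.675, -0.315, 0.002]
ft_force: [0.2, -0.2, -2.9]
width: 0.0125
grip_force: 55.0
```

Run:
```python
from h import *
st()
im,m=snap('wrist','w6')
find('tray','wrist',m,n=1)
c=find('pour_corner','wrist',m,n=1)[0]
for p in find('plug1_center','wrist',m,n=5):print(np.linalg.norm(p-c))
im,m=snap('scene','s6'); find('plug1_center','scene',m,n=5); find('pour_corner','scene',m,n=1)
a=cv2.imread('pics/w6.png'); b=cv2.imread('pics/s6.png')[60:260,160:380]
b=cv2.resize(b,(422,384)); a=a[:,190:]
cv2.imwrite('pics/c6.png',np.hstack([a,b]))
```

```text
{'time': 17.75, 'ee_pos': [0.5593, 0.0026, 0.2965], 'eef_rot': [0.6674, 0.6748, -0.315, 0.0022], 'ft_force': [0.1877, -0.1917, -2.87], 'width': 0.0125, 'grip_force': 55.0021, 'joint_positions': [-0.5919, 0.5906, 0.5209, 1.1694, 0.1354, 1.9424, -0.0465]}
wrist tray spot_point [ 0.6153 -0.029   0.2247] 0.7
wrist pour_corner spot_point [0.6761 0.0093 0.1853] 0.83
wrist plug1_center spot_point [6.862e-01 1.000e-04 1.937e-01] 0.68
0.01600905993492428
scene plug1_center spot_point [0.6785 0.001  0.1886] 0.5
scene plug1_center spot_point [0.4597 0.2917 0.0016] 0.46
scene pour_corner spot_point [0.6725 0.0124 0.177 ] 0.73
```

View pics/c6.png

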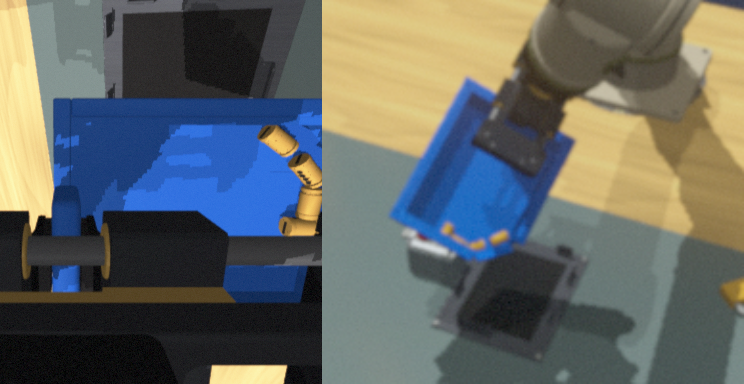

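Run:
```python
from h import *
s=r.read_state(); m=r.camera_model('wrist'); T=np.array(m['T'])
Rt=R.from_quat(s['eef_rot']).as_matrix(); B=np.c_[Rt[:,1],Rt[:,0],-Rt[:,2]]
o=np.array(s['ee_pos'])-B@[-.0875,.003,.0447]
print({k:v for k,v in m.items() if k!='T'}, 'tray z',B[:,2])
C=B.T@(T[:3,3]-o)
for uv in[(468,139),(497,171),(501,203),(487,225),(487,220)]:
    d=B.T@T[:3,:3]@np.array([(uv[0]-m['cx'])/m['fx'],-(uv[1]-m['cy'])/m['fy'],-1])
    p=C+d*(.0105-C[2])/d[2]; print(uv,np.round(p*1000,1),np.linalg.norm(p-[.064,.044,.004])*1000)
print('cornerz',o+B@[.064,.044,.004])
```

```text
{'fx': 308.49768261332866, 'fy': 308.49768261332866, 'cx': 255.50607846474264, 'cy': 189.9094143334025} tray z [0.41752969 0.42775129 0.80168435]
(468, 139) [47.2 52.3 10.5] 19.862278546009563
(497, 171) [69.5 31.7 10.5] 14.988737998617855
(501, 203) [76.3 10.  10.5] 36.77188897738778
(487, 225) [69.8 -5.6 10.5] 50.393096667549784
(487, 220) [69.1 -2.  10.5] 46.781167658365085
cornerz [0.67456774 0.00823122 0.18268576]
```

All four plugs are within about 50 mm of the corner, the tilt is 0.64 rad, and the corner is 183 mm up. I'll settle and hand in.

>>> arm_command(xyz=[[0, 0, 0], [0, 0, 0], [0, 0, 0], [0, 0, 0], [0, 0, 0], [0, 0, 0], [0, 0, 0], [0, 0, 0], [0, 0, 0], [0, 0, 0], [0, 0, 0], [0, 0, 0]], rot=[[0, 0, 0], [0, 0, 0], [0, 0, 0], [0, 0, 0], [0, 0, 0], [0, 0, 0], [0, 0, 0], [0, 0, 0], [0, 0, 0], [0, 0, 0], [0, 0, 0], [0, 0, 0]])

```text
time: 19.1
ee_pos: [0.5593, 0.0025, 0.2966]
eef_rot: [0.667, 0.675, -0.315, 0.002]
ft_force: [-0.9, -0.7, -2.3]
width: 0.0124
grip_force: 55.0
```

Run:
```python
from h import *
st(); a=cv2.imread('pics/w6.png').astype(int)
im,m=snap('wrist','w7'); print(np.abs(cv2.imread('pics/w7.png').astype(int)-a)[120:240,430:].mean())
im,m=snap('top'); find('lock_knob','top',m,n=1)
print(r.close_job())
```

```text
{'time': 19.1, 'ee_pos': [0.5593, 0.0025, 0.2966], 'eef_rot': [0.6675, 0.6748, -0.3149, 0.0022], 'ft_force': [-0.8687, -0.7244, -2.3293], 'width': 0.0124, 'grip_force': 55.0022, 'joint_positions': [-0.5918, 0.5905, 0.5209, 1.1694, 0.1355, 1.9425, -0.0465]}
2.2027439024390243
top lock_knob spot_point [ 0.579  -0.1311  0.072 ] 0.72
the job is handed in; nothing more can be done
None
```

The job is handed in at about 19 s: the lock is out at its end stop, and the tray is held steady about 37° over with its pouring corner 18 cm up and all four plugs within about 50 mm of it (limit 70). The judge returned no verdict.

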